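# Vent the drying chamber, then crack its stuck lid and hold it ajar

### The arm

A 7-joint arm with a two-finger parallel gripper is mounted at the origin on the work surface. World frame = base frame: x ahead of the robot, y to its left, z up, the work surface at z = 0. Lengths are in m, angles in degrees, forces in N, time in s.
With the tool pointing down it reaches from about 0.425 to 0.875 m from the base axis. Payload 4.7 kg.
Tool frame: the origin (TCP) lies midway between the tips of the shut fingers; the grasp point (between the pads) lies 19 mm behind it; z points along the fingers, y is the line along which they close (so a half turn about z gives the same grasp; the last joint's range is limited). The gripper opens to 87 mm and grips with 3 to 60 N. Pads are 19 mm wide; open, the fingers measure 117 mm over their backs; the gripper's body (75 mm by 190 mm) begins 51 mm behind the grasp point.
Start: joints at [66.297, 18.392, -4.016, 83.108, 1.295, 78.541, -3.26], TCP at [0.27, -0.591, 0.223] pointing down, gripper open.
Joint ranges: [-163.93, 163.93], [-17.29, 119.83], [-79.2, 71.16], [3.27, 140.29], [-89.18, 269.18], [5.43, 117.66], [-154.24, 154.24]. Speed limits (degrees/s): [147.25, 147.25, 180, 180, 180, 180, 180].

### API

Orientations are given as [roll, pitch, yaw] about the fixed x, y, z axes, in that order (R = Rz(yaw) Ry(pitch) Rx(roll)).
In Python, from station import env, vision, close_job gives the robot as it stands. The module is installed in compiled form; this text tells all that it offers.
- The arm moves only by the tool move_arm, never from a script. Its argument "steps" is text: rows parted by semicolons, each of 7 numbers parted by spaces: the finger opening in mm, from 0 to 87, then the shift along the tool's x, y, z in units of 25 mm (1.0 is 25 mm), then the turn, a rotation vector about the tool's x, y, z in rad. A call has 1 to 8 rows; each row shifts and turns the commanded pose from where the row before left it, along the tool's axes as they then stand; what a row does not reach is not made up. A row lasts 1/8 s, in which the tool goes at most 62.5 mm and 10.7 degrees, less where a joint would pass 70% of its speed; a pose out of reach is approached as far as the arm can. A call is refused whole if a number of a shift passes 1 or a number of a turn 0.188, either way. A call with a gripper value outside its range is refused whole. The fingers move at their own pace and stop on an object; "force" is the grip in N (left out, the last holds). Time passes only in rows, so rows that do not move let the fingers close. It gives the time, the measured TCP pose, the force and the opening at its end, in the units of the state.
- env.sense(): the state, without advancing time (a new reading comes with each control period).
- vision.grab_frame(name): name is "side" or "top" or "wrist"; returns the picture (420x560x3 uint8, red, green, blue); there is no depth.
- vision.get_calibration(name): a dict with "camera_matrix" (3x3 intrinsics, pixels), "R" (3x3) and "t" (3): a world point X has camera coordinates R X + t. Camera axes: x right, y down, z forward; pixel columns grow to the right and rows downward; lengths in m; the calibration is good to about 2 mm. A picture is of the moment at which its call begins: read the wrist's pose just before it. get_calibration takes no time and is no camera call; for the wrist camera it gives the pose at the moment of the call.
- close_job(): hands the job in, once; it reports no verdict.
The state is a dict: "time_s": time; "joint_pos": joint angles; "qd": joint speeds; "effort": joint torques, N m; "ee_pos": TCP position; "eef_rot": TCP orientation; "force": force on the tool from outside, world axes, zero at the start; "ft_torque": the same for the moment, N m; "width": opening from 0.0 (shut) to 1.0 (fully open).
Only numpy, scipy, OpenCV 4.12 (cv2) and the standard library are available. Lean on these libraries where they do the work, as an engineer would, in place of code of your own. Each camera call takes 0.05 s, during which the arm holds its last target. There are 200 camera calls.

### The job

On the sample-drying chamber, turn the grey valve knob until its white pointer is at the green vent dot and leave it there; only then pull the lid up by its bar, free of its sticky seal, and hold it ajar with the front edge about 2 cm up, never letting it fly open past 5 cm. The job ends holding: finish while the gripper is still holding the lid ajar and still. Leave everything else on the bench where it is.

Things in the scene. Friction and masses are not known exactly. Their poses are not given: they have to be found in the camera images.
- chamber: ivory sample-drying chamber fixed to the bench, an open box 200 x 220 mm and 90 mm high with a clear hinged lid; origin at the centre of its underside, x from its front (the gauge side, where the lid lifts) to its rear (hinge side), y to its left, z up. On its left side sits an ivory valve pod, x -0.10 to 0.04, y 0.11 to 0.26, top 55 mm up. The lid's closed top is 104 mm up
- valve_grip (a point): grip point of the grey valve knob: on its vertical turning axis, half-way along its bar, 84.5 mm above the bench and 29.5 mm above the pod's top. The bar is 44 mm long, 14 mm thick and tops out 8 mm above this point; below it, a 5 mm high disc of 40 mm diameter. A white line on half of the bar's top is the pointer. In the chamber's frame the point lies at (-0.04, 0.185, 0.0845)
- valve (a joint): knob angle in rad, growing clockwise seen from above. Detents that pull it in (peak about 0.1 Nm) at the coloured dots: 0 red (vacuum), 0.7 white (shut), 1.4 green (vent), 2.1 yellow (flush); end stops just beyond red and yellow. The pointer, and the bar with it, points along angle (pi + 0.7 - value) counted anticlockwise from the chamber's x axis: at white it points to the chamber's front
- lid_handle (a point): centre of the lid's round steel grip bar, 12 mm thick, 116 mm long along the chamber's y, on two 12 mm posts 104 mm apart; with the lid shut it is 143 mm above the bench, 39 mm clear above the lid's top to its centre (36 mm above a foot plate on the lid). 180 mm in front of the hinge line
- lid_hinge (a point): middle of the lid's hinge line on the chamber's rear rim, 90 mm above the bench; the hinge runs along the chamber's y
- lid_front (a point): middle of the underside of the lid's front edge, 205 mm in front of the hinge and 92 mm above the bench when shut
- lid (a joint): lid angle in rad, 0 shut, growing as the front lifts; front edge rises about 20 mm per 0.1 rad. Its gasket sticks: about 17 N straight up at the bar (slightly more with a quick pull) is needed until about 0.01 rad, the pull then fades and by 0.05 rad the seal has let go; after that 3 to 5 N at the bar carries the lid, and it falls shut and seals again if let go
- amber_bottle: brown glass bottle with a black cap, 60 mm across, 140 mm tall, right (-y) of the chamber; a bystander, origin at its underside
- salt_jar: white jar with a blue lid, 54 mm across, 75 mm tall, behind (+x of) the valve pod; a bystander, origin at its underside
- vial_tray: blue compartment tray 90 x 120 x 35 mm, right of the chamber; a bystander, origin at its underside
- wrench: steel wrench 160 mm long lying right of the chamber, towards the robot; a bystander, origin at its underside
- beaker: glass beaker 74 mm across, 95 mm tall, out to the left; a bystander, origin at its underside
- mortar: white ceramic bowl 90 mm across, 50 mm tall, out to the right; a bystander, origin at its underside
- screwdriver: red-handled screwdriver lying to the left of the chamber; a bystander, origin at its underside

How it is judged:
By the outcome, as a careful person would: the job done as asked, in the order asked, and still so for the second after the job is handed in, while the arm keeps its last pose, push and grip.
It also fails if it takes over 51 s, if anything falls off the work surface, if the arm or the gripper's body presses on something with over 40 N, if the wrist force passes 120 N, or if a joint passes its speed limit or range.

## Working session

There is one attempt and no reset: what is moved stays moved. The work goes in short steps, Python scripts to look and compute and a tool call to move; the robot and the scene stay as the last step left them, time stands still between calls to the robot, and variables do not carry over. Pictures are saved under pics/ and viewed, on a budget of 10 in all, crops included, one or two more only if the job needs it, and the job is handed in when it is done.

Besides the shell and the picture viewer there is one more tool, called after "Call:" by a JSON object that holds its "op" and its "data". move_arm: Moves the arm, as the interface text tells. Its arguments: {"type":"object","properties":{"steps":{"type":"string"},"force":{"type":"number"}},"required":["steps"]}

```bash
mkdir -p pics
python3 - <<'E'
from station import env, vision
import cv2
s=env.sense(); print(s['time_s'],s['ee_pos'],s['eef_rot'],s['width'],s['force'])
for n in ('top','side'):
    im=vision.grab_frame(n); cv2.imwrite(f'pics/{n}0.png',im[:,:,::-1])
    c=vision.get_calibration(n); print(n,c)
E
```

```text
0.0 [ 0.26936957 -0.59092396  0.22143112] [-1.79886577e+02  6.86999075e-03  2.45131546e+01] 0.993820335290843 [ 0.05661901 -0.209628    0.44390817]
top {'camera_matrix': array([[455.27461755,   0.        , 284.37021231],
       [  0.        , 455.27461755, 215.56266543],
       [  0.        ,   0.        ,   1.        ]]), 'R': array([[ 0.0226721 , -0.9997071 ,  0.00846735],
       [-0.99281567, -0.0235095 , -0.11732159],
       [ 0.11748629, -0.00574659, -0.99305788]]), 't': array([-0.04941181,  0.53507483,  1.44847872])}
side {'camera_matrix': array([[404.29884834,   0.        , 277.10407781],
       [  0.        , 404.29884834, 204.58813118],
       [  0.        ,   0.        ,   1.        ]]), 'R': array([[-0.94237936, -0.33424659,  0.01415482],
       [-0.20844794,  0.55355525, -0.80630394],
       [ 0.26166886, -0.76279473, -0.59133206]]), 't': array([0.51068612, 0.19562724, 1.46524164])}
```

View pics/top0.png

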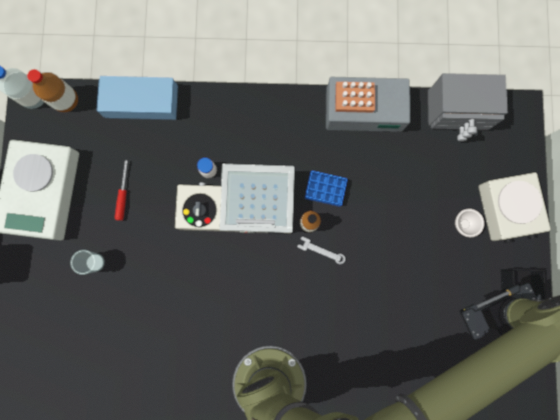

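View pics/side0.png

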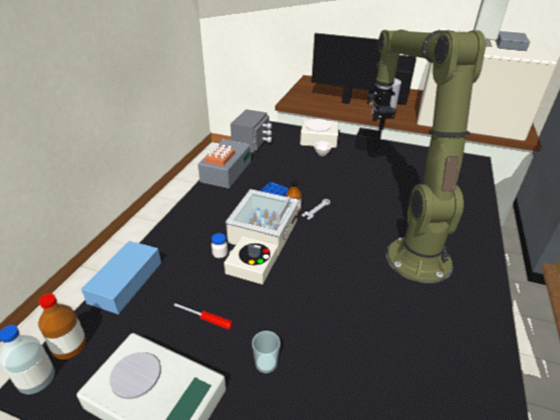

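Run:
```python
import cv2
im=cv2.imread('pics/top0.png')
cv2.imwrite('pics/crop1.png',cv2.resize(im[150:245,165:305],None,fx=5.6,fy=5.6,interpolation=cv2.INTER_CUBIC))
```

```text
(no output)
```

View pics/crop1.png

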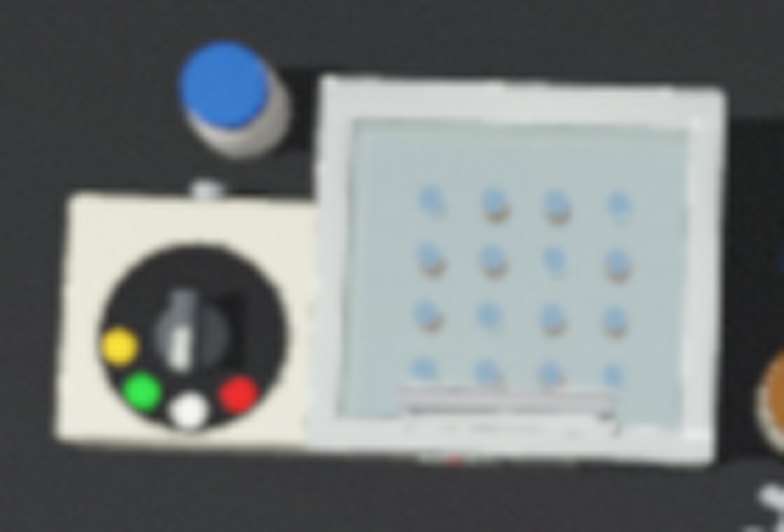

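```bash
cat > h.py <<'E'
import numpy as np
from station import env, vision
def ray(n,u,v,z,c=None):
    c=c or vision.get_calibration(n); R,t=c['R'],c['t']
    o=-R.T@t; d=R.T@np.linalg.inv(c['camera_matrix'])@[u,v,1]
    return o+d*(z-o[2])/d[2]
E
python3 - <<'E'
from h import *
P=lambda u,v,z: ray('top',165+(u+.5)/5.6-.5,150+(v+.5)/5.6-.5,z)
D={k:P(*p,.057) for k,p in dict(y=(119,346),g=(142,391),w=(189,410),r=(239,394),disc=(195,338)).items()}
for k in D: print(k,D[k].round(4), np.degrees(np.arctan2(*(D[k]-D['disc'])[1::-1])).round(1))
# local coordinates fit: pod corners
for nm,a in dict(podFL=(57,440,.055),podRL=(70,195,.055),lidFL=(305,447,.1),lidFR=(714,464,.1),lidRR=(724,92,.1),lidRL=(322,77,.1),barL=(400,400,.143),barR=(615,404,.143),knobtop1=(181,368,.0925),knobtop2=(184,291,.0925)).items(): print(nm,P(*a).round(4))
# rigid fit: known chamber-frame points
loc=np.array([[-.1,.26],[.04,.26],[-.1,-.11],[.1,-.11],[.1,.11],[-.04,.185],[-.08,.058],[-.08,-.058]])
w=np.array([P(57,440,.055),P(70,195,.055),P(714,464,.1),P(724,92,.1),P(322,77,.1),D['disc'],P(400,400,.143),P(615,404,.143)])[:,:2]
a=loc-loc.mean(0);b=w-w.mean(0)
th=np.arctan2((a[:,0]*b[:,1]-a[:,1]*b[:,0]).sum(),(a*b).sum());R=np.array([[np.cos(th),-np.sin(th)],[np.sin(th),np.cos(th)]])
o=w.mean(0)-R@loc.mean(0);print('yaw',np.degrees(th),o);print((w-(loc@R.T+o)).round(4))
for p in ([-.04,.185],[-.08,0],[.1,0]): print(p,R@p+o)
E
```

```text
y [0.5391 0.278  0.057 ] 97.4
g [0.5136 0.2637 0.057 ] 137.3
w [0.5034 0.2365 0.057 ] 177.8
r [0.5132 0.2085 0.057 ] -140.0
disc [0.5447 0.2349 0.057 ] 0.0
podFL [0.4847 0.311  0.055 ]
podRL [0.6261 0.3107 0.055 ]
lidFL [0.4802 0.1639 0.1   ]
lidFR [ 0.4761 -0.0616  0.1   ]
lidRR [ 0.6854 -0.0629  0.1   ]
lidRL [0.6884 0.1626 0.1   ]
barL [0.503  0.1082 0.143 ]
barR [ 0.5036 -0.0069  0.143 ]
knobtop1 [0.5233 0.2355 0.0925]
knobtop2 [0.5665 0.2357 0.0925]
yaw -0.5262381368013546 [0.58331111 0.04993846]
[[-0.001   0.0001]
 [ 0.0004  0.0011]
 [-0.0062 -0.0025]
 [ 0.0031 -0.0019]
 [ 0.0041  0.0036]
 [-0.0003 -0.0004]
 [-0.0008 -0.0005]
 [ 0.0008  0.0004]]
[-0.04, 0.185] [0.54501192 0.23529803]
[-0.08, 0] [0.50331448 0.05067321]
[0.1, 0] [0.68330689 0.04902001]
```

```bash
cat > plan.py <<'E'
# usage: plan.py n opening x y z yaw [start: x y z yaw] -> rows, tool pointing down
import sys; from h import *
from scipy.spatial.transform import Rotation as Ro
a=[float(v) for v in sys.argv[1:]]; n=int(a[0]); g=a[1]; T=np.array(a[2:5]); 
s=env.sense(); p=np.array(s['ee_pos']); r=s['eef_rot']; y0=r[2]
if len(a)>6: p=np.array(a[6:9]); y0=a[9]
dy=(a[5]-y0+180)%360-180; 
print('pose',p.round(4),np.round(r,2),'w',round(s['width']*87,1),'t',s['time_s'])
y=y0
rows=[]
for i in range(n):
    R=Ro.from_euler('xyz',[180,0,y],degrees=True)
    d=R.inv().apply((T-p)/(n-i))/.025
    d=np.clip(d,-1,1).round(2); tz=round(float(np.clip(-np.radians((a[5]-y+180)%360-180)/(n-i),-.186,.186)),3)
    p=p+R.apply(d)*.025; y-=np.degrees(tz)
    rows.append(f'{g:g} {d[0]:g} {d[1]:g} {d[2]:g} 0 0 {tz:g}')
print('; '.join(rows)); print('end',p.round(4),y)
E
python3 plan.py 8 87 0.45 -0.42 0.25 104; python3 plan.py 8 87 0.54 -0.22 0.25 180 .45 -.42 .25 104;python3 plan.py 8 87 0.56 0.02 0.24 180 .54 -.22 .25 180; python3 plan.py 8 87 0.545 0.235 0.17 180 .56 .02 .24 180
```

```text
pose [ 0.2694 -0.591   0.2216] [-1.799e+02  1.000e-02  2.451e+01] w 87.0 t 0.1
87 1 -0.4 -0.14 0 0 -0.173; 87 1 -0.19 -0.14 0 0 -0.173; 87 1 0.03 -0.14 0 0 -0.174; 87 1 0.27 -0.14 0 0 -0.173; 87 1 0.51 -0.14 0 0 -0.174; 87 1 0.77 -0.15 0 0 -0.173; 87 1 1 -0.14 0 0 -0.174; 87 1 1 -0.15 0 0 -0.173
end [ 0.4427 -0.4354  0.2501] 103.98099886506955
pose [ 0.45 -0.42  0.25] [-1.799e+02  1.000e-02  2.451e+01] w 87.0 t 0.1
87 0.86 0.68 0 0 0 -0.166; 87 0.74 0.81 0 0 0 -0.166; 87 0.59 0.92 0 0 0 -0.166; 87 0.43 1 0 0 0 -0.166; 87 0.26 1 0 0 0 -0.166; 87 0.08 1 0 0 0 -0.165; 87 -0.12 1 0 0 0 -0.166; 87 -0.34 1 0 0 0 -0.165
end [ 0.5388 -0.2277  0.25  ] 179.9742036343471
pose [ 0.54 -0.22  0.25] [-1.799e+02  1.000e-02  2.451e+01] w 87.0 t 0.1
87 -0.1 1 0.05 0 0 -0; 87 -0.1 1 0.05 0 0 -0; 87 -0.1 1 0.05 0 0 -0; 87 -0.1 1 0.05 0 0 -0; 87 -0.1 1 0.05 0 0 -0; 87 -0.1 1 0.05 0 0 -0; 87 -0.1 1 0.05 0 0 -0; 87 -0.1 1 0.05 0 0 -0
end [ 0.56 -0.02  0.24] 180.0
pose [0.56 0.02 0.24] [-1.799e+02  1.000e-02  2.451e+01] w 87.0 t 0.1
87 0.08 1 0.35 0 0 -0; 87 0.07 1 0.35 0 0 -0; 87 0.08 1 0.35 0 0 -0; 87 0.07 1 0.35 0 0 -0; 87 0.07 1 0.35 0 0 -0; 87 0.08 1 0.35 0 0 -0; 87 0.07 1 0.35 0 0 -0; 87 0.08 1 0.35 0 0 -0
end [0.545 0.22  0.17 ] 180.0
```

Call:
{"op": "move_arm", "data": {"steps": "87 1 -0.4 -0.14 0 0 -0.173; 87 1 -0.2 -0.14 0 0 -0.173; 87 1 0.03 -0.14 0 0 -0.173; 87 1 0.27 -0.14 0 0 -0.173; 87 1 0.5 -0.14 0 0 -0.173; 87 1 0.77 -0.15 0 0 -0.173; 87 1 1 -0.14 0 0 -0.173; 87 1 1 -0.15 0 0 -0.173"}}

```text
time_s: 1.1
ee_pos: [0.4434, -0.435, 0.2505]
eef_rot: [-180.0, -0.0, 104.1]
force: [-0.0, -0.2, -0.9]
width: 1.0
```

Call:
{"op": "move_arm", "data": {"steps": "87 0.86 0.68 0 0 0 -0.166; 87 0.74 0.81 0 0 0 -0.166; 87 0.59 0.92 0 0 0 -0.166; 87 0.43 1 0 0 0 -0.166; 87 0.26 1 0 0 0 -0.166; 87 0.08 1 0 0 0 -0.166; 87 -0.12 1 0 0 0 -0.166; 87 -0.34 1 0 0 0 -0.166"}}

```text
time_s: 2.1
ee_pos: [0.5321, -0.243, 0.2506]
eef_rot: [180.0, -0.0, -179.8]
force: [-1.1, 0.4, -0.2]
width: 1.001
```

Call:
{"op": "move_arm", "data": {"steps": "87 -0.1 1 0.05 0 0 0; 87 -0.1 1 0.05 0 0 0; 87 -0.1 1 0.05 0 0 0; 87 -0.1 1 0.05 0 0 0; 87 -0.1 1 0.05 0 0 0; 87 -0.1 1 0.05 0 0 0; 87 -0.1 1 0.05 0 0 0; 87 -0.1 1 0.05 0 0 0"}}

```text
time_s: 3.1
ee_pos: [0.5522, -0.043, 0.2406]
eef_rot: [-180.0, -0.0, 179.9]
force: [0.0, 0.7, -0.6]
width: 0.999
```

```bash
python3 plan.py 8 87 0.545 0.18 0.20 180; python3 plan.py 4 87 0.545 0.235 0.17 180 .545 .18 .2 180
```

```text
pose [ 0.5522 -0.043   0.2406] [-1.8000e+02 -4.0000e-02  1.7989e+02] w 86.9 t 3.1
87 0.04 1 0.2 0 0 -0; 87 0.04 1 0.2 0 0 -0; 87 0.04 1 0.2 0 0 -0; 87 0.04 1 0.2 0 0 -0; 87 0.04 1 0.21 0 0 -0; 87 0.04 1 0.2 0 0 -0.001; 87 0.03 1 0.21 0 0 -0; 87 0.03 1 0.2 0 0 -0.001
end [0.5451 0.157  0.2001] 180.00628773260402
pose [0.545 0.18  0.2  ] [-1.8000e+02 -4.0000e-02  1.7989e+02] w 86.9 t 3.1
87 0 0.55 0.3 0 0 -0; 87 0 0.55 0.3 0 0 -0; 87 0 0.55 0.3 0 0 -0; 87 0 0.55 0.3 0 0 -0
end [0.545 0.235 0.17 ] 180.0
```

Call:
{"op": "move_arm", "data": {"steps": "87 0.04 1 0.2 0 0 0; 87 0.04 1 0.2 0 0 0; 87 0.04 1 0.2 0 0 0; 87 0.04 1 0.2 0 0 0; 87 0.04 1 0.2 0 0 0; 87 0.04 1 0.2 0 0 0; 87 0.03 1 0.2 0 0 0; 87 0.03 1 0.2 0 0 0"}}

```text
time_s: 4.1
ee_pos: [0.545, 0.1568, 0.2004]
eef_rot: [-180.0, -0.0, 179.9]
force: [0.0, -0.5, 0.7]
width: 0.998
```

Call:
{"op": "move_arm", "data": {"steps": "87 0 1 0.2 0 0 0; 87 0 1 0.2 0 0 0; 87 0 0.8 0.2 0 0 0; 87 0 0.32 0.2 0 0 0; 87 0 0 0 0 0 0"}}

```text
time_s: 4.72
ee_pos: [0.545, 0.2342, 0.1803]
eef_rot: [-180.0, -0.1, 179.9]
force: [-1.0, -0.7, -0.2]
width: 1.003
```

Run:
```python
from h import *
import cv2
c=vision.get_calibration('wrist'); im=vision.grab_frame('wrist')
np.savez('w1.npz',**{k:np.array(v) for k,v in c.items()})
cv2.imwrite('pics/w1.png',im[:,:,::-1]); print(env.sense()['ee_pos'],-c['R'].T@c['t'])
for n,p in dict(grip=(.545,.235,.0845),top=(.545,.235,.0925),bar=(.503,.0507,.143)).items():
    q=c['camera_matrix']@(c['R']@p+c['t']); print(n,q[:2]/q[2])
```

```text
[0.54545844 0.23346095 0.18063589] [0.47732944 0.23386938 0.34242393]
grip [281.99030605 208.470424  ]
top [282.02623302 210.79345502]
bar [  8.93779546 170.01656944]
```

View pics/w1.png

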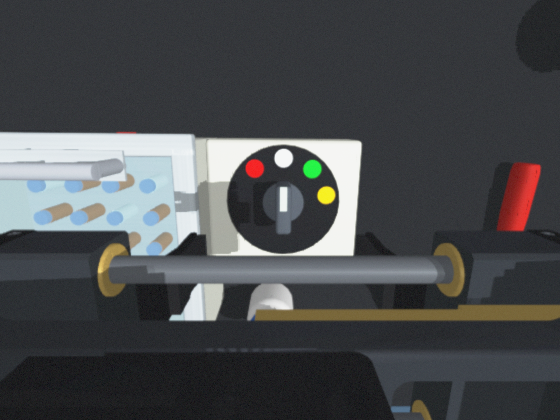

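Call:
{"op": "move_arm", "data": {"steps": "87 0 0.05 1 0 0 0; 87 0 0 1 0 0 0; 87 0 0 1 0 0 0; 87 0 0 0.8 0 0 0; 87 0 0 0.5 0 0 0; 87 0 0 0.25 0 0 0; 87 0 0 0 0 0 0"}}

```text
time_s: 5.65
ee_pos: [0.5456, 0.2355, 0.0673]
eef_rot: [-180.0, 0.0, 179.9]
force: [-0.0, 0.3, 0.2]
width: 0.999
```

Call:
{"op": "move_arm", "data": {"steps": "0 0 0 0 0 0 0; 0 0 0 0 0 0 0; 0 0 0 0 0 0 0; 0 0 0 0 0 0 0; 0 0 0 0 0 0 0; 0 0 0 0 0 0 0; 0 0 0 0 0 0 0; 0 0 0 0 0 0 0", "force": 20}}

```text
time_s: 6.65
ee_pos: [0.5454, 0.2357, 0.0672]
eef_rot: [180.0, -0.0, 179.9]
force: [-2.0, 6.0, 1.1]
width: 0.168
```

Call:
{"op": "move_arm", "data": {"steps": "0 0 0 0 0 0 0.1; 0 0 0 0 0 0 0.1; 0 0 0 0 0 0 0.1; 0 0 0 0 0 0 0.1; 0 0 0 0 0 0 0.1; 0 0 0 0 0 0 0.1; 0 0 0 0 0 0 0.1; 0 0 0 0 0 0 0"}}

```text
time_s: 7.65
ee_pos: [0.5454, 0.2361, 0.0673]
eef_rot: [180.0, -0.0, 139.9]
force: [0.4, 1.8, -0.9]
width: 0.163
```

Run:
```python
from h import *
import cv2
im=vision.grab_frame('wrist'); cv2.imwrite('pics/w2.png',im[:,:,::-1]); s=env.sense();print(s['ft_torque'],s['force'],s['eef_rot'])
```

```text
[ 0.38267652 -0.19610924 -0.0055742 ] [ 0.15595975  1.58935417 -1.14022317] [ 1.79965280e+02 -1.64109661e-02  1.39925932e+02]
```

View pics/w2.png

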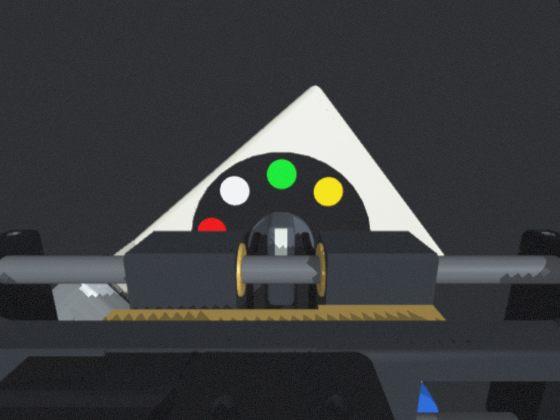

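Call:
{"op": "move_arm", "data": {"steps": "87 0 0 0 0 0 0; 87 0 0 0 0 0 0; 87 0 0 0 0 0 0; 87 0 0 0 0 0 0; 87 0 0 -0.5 0 0 0; 87 0 0 -1 0 0 0; 87 0 0 -1 0 0 0; 87 0 0 -1 0 0 0"}}

```text
time_s: 8.7
ee_pos: [0.5456, 0.2357, 0.1566]
eef_rot: [180.0, 0.0, 139.8]
force: [0.0, -0.5, 0.2]
width: 0.956
```

Call:
{"op": "move_arm", "data": {"steps": "87 0 0 -1 0 0 0; 87 0 0 -0.5 0 0 0; 87 0 0 0 0 0 0"}}

```text
time_s: 9.07
ee_pos: [0.546, 0.2358, 0.1933]
eef_rot: [179.9, 0.1, 139.8]
force: [-0.5, -0.2, 0.1]
width: 0.997
```

```bash
python3 plan.py 8 87 0.5033 0.0507 0.195 89.5
python3 - <<'E'
from h import *
import cv2
c=vision.get_calibration('wrist'); im=vision.grab_frame('wrist')
cv2.imwrite('pics/w3.png',im[:,:,::-1])
E
```

```text
pose [0.546  0.2358 0.1933] [1.7991e+02 7.0000e-02 1.3979e+02] w 86.7 t 9.075
87 -0.43 -0.84 -0.01 0 0 0.11; 87 -0.53 -0.79 -0.01 0 0 0.11; 87 -0.61 -0.73 -0.01 0 0 0.11; 87 -0.68 -0.66 -0.01 0 0 0.11; 87 -0.75 -0.58 -0.01 0 0 0.109; 87 -0.81 -0.49 -0.01 0 0 0.11; 87 -0.87 -0.4 -0 0 0 0.109; 87 -0.9 -0.31 -0.01 0 0 0.11
end [0.5033 0.0507 0.1951] 89.48521102194698
```

View pics/w3.png

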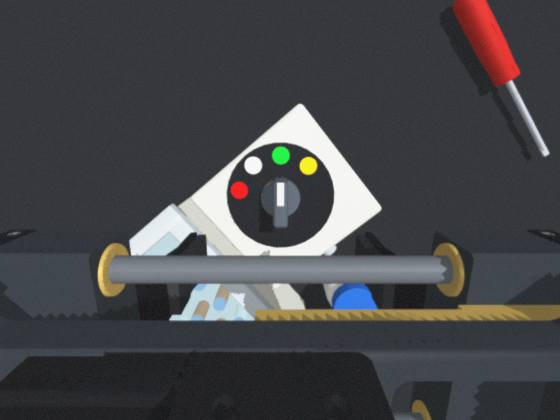

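The knob was released with its pointer (281,190) aimed at the green dot (281,155). Next is the lid bar.

Call:
{"op": "move_arm", "data": {"steps": "87 -0.43 -0.84 0 0 0 0.11; 87 -0.53 -0.79 0 0 0 0.11; 87 -0.61 -0.73 0 0 0 0.11; 87 -0.68 -0.66 0 0 0 0.11; 87 -0.75 -0.58 0 0 0 0.11; 87 -0.81 -0.49 0 0 0 0.11; 87 -0.87 -0.4 0 0 0 0.11; 87 -0.9 -0.31 0 0 0 0.11"}}

```text
time_s: 10.12
ee_pos: [0.5017, 0.0495, 0.1909]
eef_rot: [-179.9, 0.0, 89.2]
force: [0.7, 0.3, 0.3]
width: 1.0
```

Call:
{"op": "move_arm", "data": {"steps": "87 0 0 0 0 0 0; 87 0 0 0 0 0 0"}}

```text
time_s: 10.38
ee_pos: [0.5025, 0.0515, 0.1918]
eef_rot: [-180.0, -0.0, 89.5]
force: [-0.3, -0.6, -0.7]
width: 1.0
```

```bash
python3 plan.py 4 87 0.5033 0.0507 0.124 89.5
python3 - <<'E'
from h import *
import cv2
c=vision.get_calibration('wrist'); im=vision.grab_frame('wrist')
cv2.imwrite('pics/w4.png',im[:,:,::-1])
for p in ((.5033,-.0073,.143),(.5033,.0507,.143),(.5033,.1087,.143)):
    q=c['camera_matrix']@(c['R']@p+c['t']); print(q[:2]/q[2])
E
```

```text
pose [0.5025 0.0515 0.1918] [-1.7995e+02 -4.0000e-02  8.9520e+01] w 87.0 t 10.375
87 -0.01 0.01 0.68 0 0 0; 87 -0.01 0.01 0.68 0 0 0; 87 -0.01 0.01 0.68 0 0 0; 87 -0 0 0.67 0 0 0
end [0.5033 0.0508 0.124 ] 89.52180704934396
[282.08209819 294.47019226]
[281.65356702 224.92020558]
[281.16532838 145.67978214]
```

View pics/w4.png

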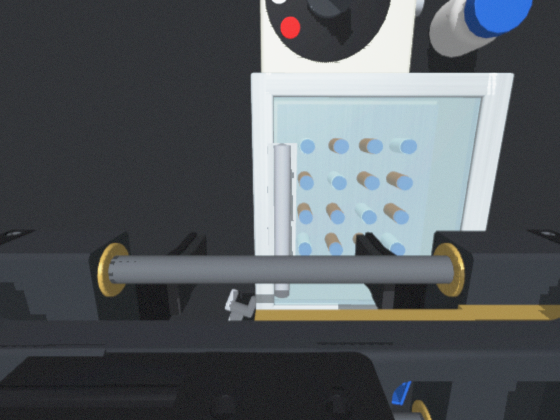

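The bar's ends, at (282,146) and (282,295), match the prediction. I'll descend and grip.

Call:
{"op": "move_arm", "data": {"steps": "87 0 0.03 0.9 0 0 0; 87 0 0 0.9 0 0 0; 87 0 0 0.6 0 0 0; 87 0 0 0.3 0 0 0; 87 0 0 0 0 0 0; 87 0 0 0 0 0 0"}}

```text
time_s: 11.18
ee_pos: [0.5041, 0.0506, 0.1255]
eef_rot: [179.9, 0.0, 89.4]
force: [0.2, 0.6, 1.0]
width: 1.0
```

Call:
{"op": "move_arm", "data": {"steps": "0 0 0 0 0 0 0; 0 0 0 0 0 0 0; 0 0 0 0 0 0 0; 0 0 0 0 0 0 0; 0 0 0 0 0 0 0; 0 0 0 0 0 0 0; 0 0 0 0 0 0 0; 0 0 0 0 0 0 0", "force": 50}}

```text
time_s: 12.18
ee_pos: [0.5035, 0.0504, 0.1248]
eef_rot: [-180.0, 0.0, 89.4]
force: [-1.0, 0.6, 0.7]
width: 0.174
```

Call:
{"op": "move_arm", "data": {"steps": "0 0 0 0 0 0 0; 0 0 0 0 0 0 0; 0 0 0 0 0 0 0; 0 0 0 0 0 0 0"}}

```text
time_s: 12.68
ee_pos: [0.5033, 0.0504, 0.1247]
eef_rot: [-180.0, 0.0, 89.4]
force: [-1.5, 1.3, 0.9]
width: 0.124
```

Call:
{"op": "move_arm", "data": {"steps": "0 0 0 -0.04 0 0 0; 0 0 0 -0.04 0 0 0; 0 0 0 -0.04 0 0 0; 0 0 0 -0.04 0 0 0"}}

```text
time_s: 13.18
ee_pos: [0.5037, 0.0504, 0.1266]
eef_rot: [180.0, -0.1, 89.4]
force: [10.2, 1.5, -22.9]
width: 0.123
```

Call:
{"op": "move_arm", "data": {"steps": "0 0 0 -0.04 0 0 0; 0 0 0 -0.04 0 0 0; 0 0 0 0 0 0 0"}}

```text
time_s: 13.55
ee_pos: [0.5039, 0.0504, 0.1271]
eef_rot: [180.0, -0.1, 89.4]
force: [12.5, 2.3, -30.0]
width: 0.119
```

Run:
```python
from h import *
import cv2
s=env.sense();print(s['ft_torque'],s['force'],s['ee_pos'],s['eef_rot'],s['width'])
im=vision.grab_frame('wrist'); i2=vision.grab_frame('side'); i3=vision.grab_frame('top')
a=cv2.resize(i2[180:290,215:335],None,fx=3.3,fy=3.3,interpolation=cv2.INTER_CUBIC)
b=cv2.resize(i3[150:245,165:305],(396,363*95*120//(110*140)),interpolation=cv2.INTER_CUBIC)
w=cv2.resize(im,(396,297))
pad=lambda q:cv2.copyMakeBorder(q,0,600-q.shape[0],0,0,cv2.BORDER_CONSTANT)
l=np.vstack([w,b])
cv2.imwrite('pics/m5.png',np.hstack([pad(l[:600]),pad(a)])[:,:,::-1])
s=env.sense();print(s['force'],s['ee_pos'])
```

```text
[ 3.37648018e-01 -2.76252728e+00  3.68928176e-05] [ 12.5279087    2.33836102 -29.96050579] [0.50388974 0.05040523 0.12706461] [ 1.79960586e+02 -1.03957054e-01  8.93658102e+01] 0.11896825524799784
[ 12.29776132   1.32484589 -29.16983324] [0.50385922 0.05041886 0.1270516 ]
```

View pics/m5.png

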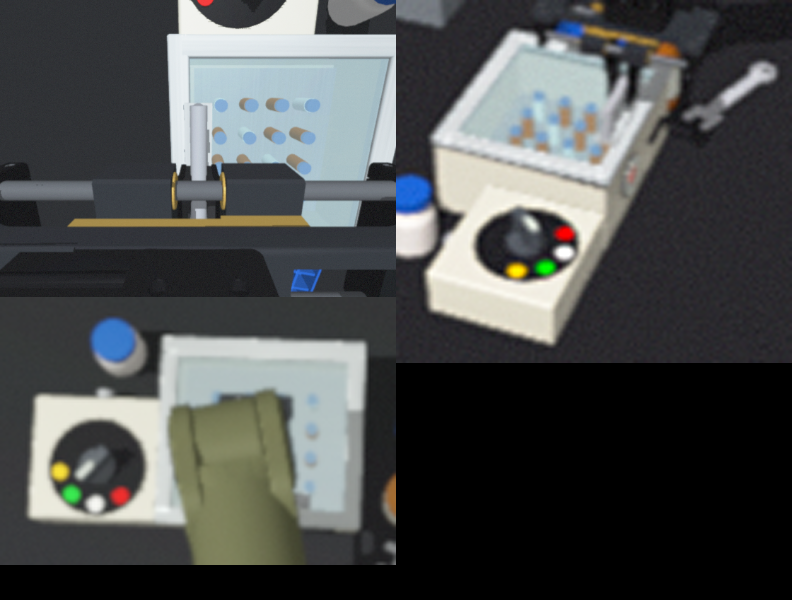

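Run:
```python
from h import *
import cv2
im=vision.grab_frame('top'); im0=cv2.imread('pics/top0.png')[:,:,::-1]
f=lambda q:cv2.resize(q[190:232,178:222],None,fx=9,fy=9,interpolation=cv2.INTER_CUBIC)
w3=cv2.imread('pics/w3.png')[140:250,220:345,::-1]; g=cv2.resize(w3,(396,348))
cv2.imwrite('pics/c6.png',np.hstack([f(im),cv2.copyMakeBorder(g,0,30,0,0,cv2.BORDER_CONSTANT)])[:,:,::-1])
m=(cv2.cvtColor(w3,cv2.COLOR_RGB2GRAY)>200).astype(np.uint8)
n,l,st,c=cv2.connectedComponentsWithStats(m)
for i in range(1,n):
  if 20<st[i,4]<2000:
    ys,xs=np.nonzero(l==i); print(c[i]+[220,140],st[i,4],cv2.fitLine(np.c_[xs,ys].astype(np.float32),2,0,.01,.01).ravel()[:2])
```

```text
[252.67826087 164.9173913 ] 230 [0.26303813 0.96478546]
[307.82790698 165.33023256] 215 [ 0.9119155  -0.41037804]
[280. 194.] 161 [-4.371139e-08  1.000000e+00]
```

View pics/c6.png

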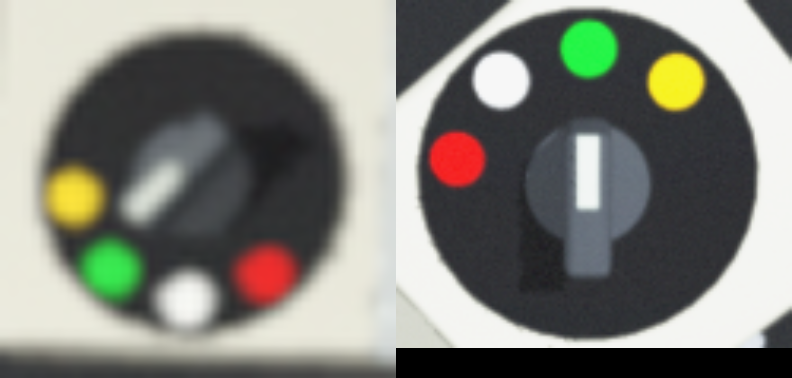

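Both views put the pointer at green. I'll keep pulling gently, following the hinge arc: tool y is world +x.

Call:
{"op": "move_arm", "data": {"steps": "0 0 0.04 -0.04 0 0 0; 0 0 0.04 -0.02 0 0 0; 0 0 0 0 0 0 0"}}

```text
time_s: 14.12
ee_pos: [0.5039, 0.0504, 0.1272]
eef_rot: [-179.8, -0.1, 89.4]
force: [9.8, 2.0, -31.7]
width: 0.121
```

Call:
{"op": "move_arm", "data": {"steps": "0 0 0 0 0 0 0; 0 0 0.02 -0.04 0 0 0; 0 0 0.02 -0.04 0 0 0; 0 0 0 0 0 0 0; 0 0 0 0 0 0 0", "force": 60}}

```text
time_s: 14.75
ee_pos: [0.5054, 0.0504, 0.1317]
eef_rot: [-179.8, -0.0, 89.4]
force: [5.0, 1.3, -15.5]
width: 0.12
```

Run:
```python
from h import *
import cv2
s=env.sense();print(s['ft_torque'],s['force'],s['ee_pos'],s['eef_rot'],s['width'],s['joint_pos'])
# compare wrist frames: bar relative to gripper, front rim shift
im=vision.grab_frame('wrist'); cv2.imwrite('pics/w7.png',im[:,:,::-1])
```

```text
[ 0.15790568 -0.8825717   0.00408792] [  4.96213695   1.28923442 -15.47459946] [0.50544101 0.0503816  0.13168009] [-1.79837252e+02 -4.63681077e-02  8.93750779e+01] 0.11957925437361833 [ 21.41440495   7.03608876 -31.81692609 108.56076975   3.98106948
  65.65551839 -12.48663182]
```

The seal has broken, with the pull down to 15 N. Continuing to the 2 cm target.

Call:
{"op": "move_arm", "data": {"steps": "0 0 0.02 -0.05 0 0 0; 0 0 0.02 -0.05 0 0 0; 0 0 0.02 -0.05 0 0 0; 0 0 0.02 -0.05 0 0 0; 0 0 0 0 0 0 0; 0 0 0 0 0 0 0"}}

```text
time_s: 15.55
ee_pos: [0.5074, 0.0504, 0.1374]
eef_rot: [-179.8, -0.0, 89.4]
force: [5.4, 1.7, -18.0]
width: 0.119
```

Run:
```python
from h import *
import cv2
s=env.sense();print(s['ft_torque'],s['force'],s['ee_pos'])
im=vision.grab_frame('wrist'); i2=vision.grab_frame('side')
a=cv2.resize(i2[180:260,220:310],None,fx=4.4,fy=4.4,interpolation=cv2.INTER_CUBIC)
w=im[:,180:560]
o=cv2.imread('pics/w4.png')
H=max(a.shape[0],w.shape[0]); pad=lambda q:cv2.copyMakeBorder(q,0,H-q.shape[0],0,0,cv2.BORDER_CONSTANT)
cv2.imwrite('pics/m8.png',np.hstack([pad(w),pad(a)])[:,:,::-1])
```

```text
[ 0.23936708 -0.79477895  0.04685798] [  5.41358491   1.69176775 -18.04948044] [0.50741609 0.05039295 0.13737328]
```

View pics/m8.png

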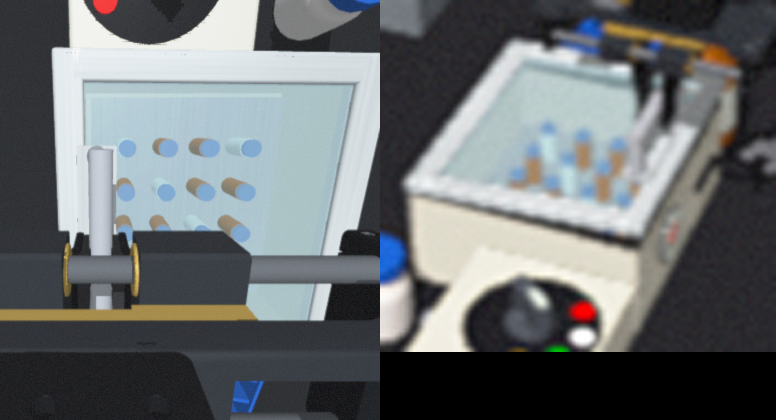

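Run:
```python
from h import *
import cv2
c=vision.get_calibration('wrist'); p1=np.array(env.sense()['ee_pos']); im=vision.grab_frame('wrist')
R=c['R'];K=c['camera_matrix'];C1=-R.T@c['t']; C4=C1+np.array([.5025,.0515,.1918])-p1
o=cv2.imread('pics/w4.png'); 
def edge(img,cols):  # row of dark->white step on the left rim, per column (subpixel by threshold)
    g=cv2.GaussianBlur(cv2.cvtColor(img,cv2.COLOR_RGB2GRAY),(3,3),0).astype(int); return g
g4=edge(o[:,:,::-1],0); g1=edge(im,0)
# front edge: along a row, dark->bright step
for nm,g,r0 in(('w4',g4,110),('now',g1,90)):
    print(nm,[int(np.argmax(g[r,:400]>130)) for r in range(r0-30,r0+130,15)])
print('w4 front-left / now, column profiles'); 
print(g4[60:90,256]); print(g1[36:66,240])
d=lambda u,v:R.T@np.linalg.inv(K)@[u,v,1]
def hit(C,u,v,ax,val): q=d(u,v); return C+q*(val-C[ax])/q[ax]
a=hit(C4,252,74,2,.104); print('w4 corner at z=.104',a)
b=hit(C1,233,48,1,a[1]); print('now corner',b)
b=hit(C1,281,147,1,.1087); print('bar end now',b, 'w4 bar end',hit(C4,282,145,1,.1087))
print(K[0,0],C1)
```

```text
w4 [251, 251, 251, 252, 252, 252, 253, 253, 253, 254, 254]
now [232, 233, 233, 234, 234, 235, 236, 236, 237, 237, 238]
w4 front-left / now, column profiles
[ 52  51  51  52  53  52  52  52  52  51  53  73 130 196 229 234 235 235
 235 235 235 235 235 235 235 235 235 235 235 235]
[ 51  52  51  50  50  51  51  51  51  55  87 150 205 227 232 234 234 234
 234 234 234 234 234 234 234 234 233 233 233 234]
w4 corner at z=.104 [0.48099896 0.16187256 0.104     ]
now corner [0.48235115 0.16187256 0.12038677]
bar end now [0.50823287 0.1087     0.12838449] w4 bar end [0.50392999 0.1087     0.13441066]
296.2307258783703 [0.50848485 0.11763466 0.29951578]
```

Call:
{"op": "move_arm", "data": {"steps": "0 0 0.015 -0.05 0 0 0; 0 0 0.015 -0.05 0 0 0; 0 0 0.015 -0.04 0 0 0; 0 0 0.015 -0.04 0 0 0; 0 0 0 0 0 0 0; 0 0 0 0 0 0 0; 0 0 0 0 0 0 0; 0 0 0 0 0 0 0"}}

```text
time_s: 16.7
ee_pos: [0.5093, 0.0504, 0.1423]
eef_rot: [-179.9, -0.0, 89.4]
force: [6.4, 1.3, -16.7]
width: 0.116
```

Call:
{"op": "move_arm", "data": {"steps": "0 0 0 0 0 0 0; 0 0 0 0 0 0 0; 0 0 0 0 0 0 0; 0 0 0 0 0 0 0"}}

```text
time_s: 17.2
ee_pos: [0.5094, 0.0504, 0.1423]
eef_rot: [-179.9, -0.0, 89.4]
force: [6.2, 1.7, -15.0]
width: 0.121
```

Run:
```python
from h import *
import cv2
c=vision.get_calibration('wrist'); s=env.sense(); im=vision.grab_frame('wrist')
print(s['ee_pos'],s['force'],s['ft_torque'],np.abs(s['qd']).max())
g=cv2.GaussianBlur(cv2.cvtColor(im,cv2.COLOR_RGB2GRAY),(3,3),0).astype(int)
R=c['R'];C=-R.T@c['t']
col=[int(np.argmax(g[r,:400]>130)) for r in range(50,110,10)]; u=col[0]; v=20+int(np.argmax(g[20:120,u+7]>140)); print(col,v)
q=R.T@np.linalg.inv(c['camera_matrix'])@[u,v,1]; print('corner',C+q*(.16187-C[1])/q[1])
i2=vision.grab_frame('side')
cv2.imwrite('pics/s9.png',cv2.resize(i2[180:290,215:335],None,fx=5,fy=5,interpolation=cv2.INTER_CUBIC)[:,:,::-1])
```

```text
[0.50937883 0.05039086 0.14234096] [  6.17993399   1.7025899  -15.024606  ] [ 0.22451902 -0.74342897  0.00983714] 0.10590823748675832
[230, 230, 230, 231, 231, 231] 47
corner [0.48296391 0.16187    0.12726877]
```

View pics/s9.png

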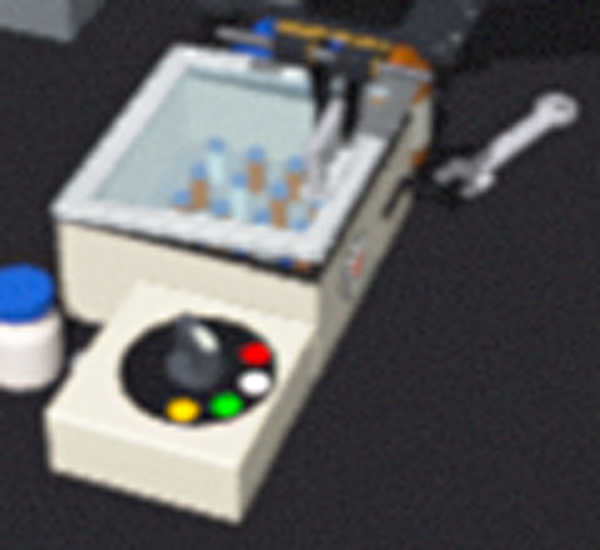

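Call:
{"op": "move_arm", "data": {"steps": "0 0 0 0 0 0 0; 0 0 0 0 0 0 0; 0 0 0 0 0 0 0; 0 0 0 0 0 0 0; 0 0 0 0 0 0 0; 0 0 0 0 0 0 0; 0 0 0 0 0 0 0; 0 0 0 0 0 0 0"}}

```text
time_s: 18.3
ee_pos: [0.5094, 0.0504, 0.1423]
eef_rot: [-179.9, -0.0, 89.4]
force: [5.8, 1.1, -16.6]
width: 0.119
```

Steady. Handing in.

```bash
python3 -c "
from station import close_job; print(close_job())"
```

```text
the job is handed in; nothing more can be done
None
```

I turned the valve knob clockwise from white to green and released it. I then gripped the lid bar, broke the seal with slow steps of about 1 mm, and handed the job in at about 18.3 s with the gripper still holding the lid ajar.

**Valve:** After release, the wrist and top views both showed the pointer at the green dot, and a later side view agreed.

**Lid height:** The tool rose 17.6 mm at the bar, which puts the front edge about 20 mm up. A camera estimate of the lid's corner gave about 23 mm, so the two disagree by about 3 mm. The lid stayed well below 5 cm in every reading.

**Stillness:** The measured tool pose did not change over the last second before hand-in.

**Forces higher than stated:** The seal took about 32 N to break, where 17 N was expected. Holding the lid reads about 15–17 N, where 3–5 N was expected. I think this is the firm 60 N grip resisting the bar's rotation, since I did not tilt the tool with the lid, but I did not confirm it. The wrist force stayed well under its 120 N limit.

I did not touch any of the other items. I viewed 11 pictures, one over the budget of 10.

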